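# Hold a nougat bar home in the bar cutter

## Task

Get this nougat bar ready for my cut: swing the cutter's knife right back until it leans on its stop, then lay the bar flat on the board across the knife's line and press it tight against the back fence and the end stop at the same time. Grip it on the handle side, fingers well clear of where the knife comes down, and finish still holding it pressed firmly against both, because I make the cut while you hold. Leave the scraper, the loose sweet and the glass alone.

Things in the scene. Friction and masses are not known exactly. Their poses are not given: they have to be found in the camera images.
- cutter: Fixed hand cutter for nougat: cream plastic board 200 x 300 x 18 mm on feet, with a low steel fence and a hinged knife. Origin on the worktop under the board; x points from the front edge to the fence, y left along the fence, z up. Board: x -85 to +115, y -150 to +150 mm; its top (the bed) is at z = +28 mm. Behind the fence is the knife's clevis: x 70 to 104, y -105 to -35, up to z = 90 mm.
- fence: The low steel back fence, fixed on the cutter: 18 mm high above the bed, 6 mm thick, running along y from -145 to +145 mm with a 12 mm gap for the knife. Origin on the bed, in the face that the bar is pressed against (cutter x = +35 mm, y = 0); axes as the cutter's; the bar comes from the -x side.
- stop: The end stop: a steel angle clamped on the board at the right (-y) end, 20 to 40 mm beyond the knife's plane (varies). 26 mm high above the bed, 72 mm wide along x. Origin on the bed in the middle of the flat face that the bar's end is pressed against; that face looks to the cutter's +y; axes as the cutter's.
- bar: The nougat bar, a rigid pale block with nuts: 44 mm wide (its x axis), 200 mm long (y axis), 48 mm high, about 0.5 kg, loose on a 1.6 mm sheet of paper. Origin at the centre of its underside. Either end may go to the stop. Grip it across its 44 mm width in the upper 25 mm, so that the fingers pass over the fence. Behind it, from x = 0.7 m, stands a tall fixed stand: keep clear.
- knife (a joint): Hinge of the knife, rad: 0 = down on the board, pointing to the cutter's -x; grows as the knife swings up and back; 1.9 = fully back, past upright, leaning on its stop. Stiff hinge (0.55 N m): the knife stays where it is left. Starts at 0.02 to 0.35.
- knife_grip (a point): Where to grip the knife's handle: a black round bar 22 mm thick, 96 mm long, that sticks out from the knife's tip to the cutter's +y, parallel to the hinge. The point is on its axis, 60 mm to the +y side of the knife's plane and 180 mm from the hinge axis. The handle may turn between the finger pads.
- knife_hinge (a point): Point on the knife's hinge axis (fixed), in the knife's plane: cutter x = +85, y = -70, z = +75 mm. The axis runs along the cutter's y; the knife moves in the plane y = -70 mm. While pressing the bar, keep the gripper's centre at least 40 mm to the +y side of that plane; there is room up to the bar's far end.
- scraper: White plastic dough scraper 66 x 140 x 9 mm lying on the worktop, bystander. Origin at the centre of its underside.
- sweet: Loose brown sweet 32 x 37 x 26 mm, bystander. Origin at the centre of its underside.
- glass: Tea glass, 62 mm across and 86 mm high, bystander. Origin at the centre of its underside.
Things that resemble listed ones, but are neither listed nor needed, are in the scene too. There is more than one size of the bar; the job needs the larger.

How it is judged:
By the outcome, as a careful person would: the job done as asked, in the order asked, and still so for the second after the job is handed in, while the arm keeps its last pose, push and grip.
It also fails if it takes over 66 s, if anything falls off the work surface, if the arm or the gripper's body presses on something with over 40 N, if the wrist force passes 120 N, or if a joint passes its speed limit or range.

## Robot

A 6-joint arm with a two-finger parallel gripper is mounted at the origin on a cart in front of the work surface, level with it; the furniture and walls round the work are solid. World frame = base frame: x ahead of the robot, y to its left, z up, the work surface at z = 0. Lengths are in m, angles in rad, forces in N, time in s.
With the tool pointing down it reaches from about 0.15 to 0.775 m from the base axis. Payload 6.1 kg.
Tool frame: the origin (TCP) lies midway between the tips of the shut fingers; the grasp point (between the pads) lies 19 mm behind it; z points along the fingers, y is the line along which they close (so a half turn about z gives the same grasp; the last joint's range is limited). The gripper opens to 85 mm and grips with 20 to 120 N. Pads are 22 mm wide; open, the fingers measure 114 mm over their backs; the gripper's body (76 mm by 85 mm) begins 54 mm behind the grasp point. The pads swing forward as they close: fully open they stand 13 mm farther back than shut.
Start: joints at [1.104, 0.126, -0.04, 1.405, 0, 1.571], TCP at [0.236, 0.469, 0.231] pointing down, gripper open.
Joint ranges: [-2.72, 2.72], [-0.95, 1.95], [-1.27, 1.35], [-1.78, 2.02], [-1.46, 1.47], [-3.14, 3.14]. Speed limits (rad/s): [2.39, 2.39, 3.01, 3.14, 3.14, 3.14].

## Interface

Orientations are given as [roll, pitch, yaw] about the fixed x, y, z axes, in that order (R = Rz(yaw) Ry(pitch) Rx(roll)).
In Python, from workcell import env, viewer gives the robot as it stands. The module is installed in compiled form; this text tells all that it offers.
- The arm moves only by the tool servo_tool, never from a script. Its argument "moves" is a list of rows, each an object of numbers: "fingers": the finger opening in mm, from 0 to 85.4; "x", "y", "z": the shift along the tool's x, y, z in mm; "spin": the turn about the tool's z in degrees. A call has 1 to 5 rows; each row shifts and turns the commanded pose from where the row before left it, along the tool's axes as they then stand; what a row does not reach is not made up. A row lasts 1/10 s, in which the tool goes at most 50 mm and 8.59 degrees, less where a joint would pass 70% of its speed; a pose out of reach is approached as far as the arm can. A call is refused whole if a number of a shift passes 50 or a number of a turn 8.59, either way. A call with a gripper value outside its range is refused whole. The fingers move at their own pace and stop on an object; the grip force is fixed at half the most. Time passes only in rows, so rows that do not move let the fingers close. It gives the time, the measured TCP pose, the force, the opening and the grip force at its end, in the units of the state.
- env.sense(): the state, without advancing time (a new reading comes with each control period).
- viewer.read_camera(name): name is "scene" or "top"; returns a dict with "color" (400x640x3 uint8, red, green, blue), "depth" (400x640 float32, m along the optical axis (not along the pixel's ray), 0 where there is no reading), "fx", "fy", "cx", "cy" (pixels), "D" ([k1, k2, p1, p2, k3] as OpenCV has them; the pictures are not rectified), "R" (3x3) and "t" (3): a world point X has camera coordinates R X + t. Camera axes: x right, y down, z forward; pixel columns grow to the right and rows downward; lengths in m; the calibration is good to about 2 mm. A picture is of the moment at which its call begins.
- env.finish_job(): hands the job in; it is judged then, once.
The state is a dict: "clock": time; "joint_positions": joint angles; "dq": joint speeds; "tau": joint torques, N m; "ee_pos": TCP position; "tcp_rot": TCP orientation; "ft_force": force on the tool from outside, world axes, zero at the start; "moment": the same for the moment, N m; "grip_width": finger opening in m; "finger_force": force on a finger pad.
Only numpy, scipy, OpenCV 4.12 (cv2) and the standard library are available. Lean on these libraries where they do the work, as an engineer would, in place of code of your own. Each camera call takes 0.05 s, during which the arm holds its last target. There are 200 camera calls.

## Working session

There is one attempt and no reset: what is moved stays moved. The work goes in short steps, Python scripts to look and compute and a tool call to move; the robot and the scene stay as the last step left them, time stands still between calls to the robot, and variables do not carry over. Pictures are saved under pics/ and viewed, at most 10 in all, crops included, and the job is handed in when it is done.

Besides the shell and the picture viewer there is one more tool, called after "Call:" as name(argument=value, ...), one argument or row to a line, values as JSON. servo_tool: Moves the arm, as the interface text tells. Its arguments: {"type":"object","properties":{"moves":{"type":"array","items":{"type":"object","properties":{"fingers":{"type":"number"},"x":{"type":"number"},"y":{"type":"number"},"z":{"type":"number"},"spin":{"type":"number"}}}}},"required":["moves"]}

```bash
mkdir -p pics; cat > h.py <<'E'
import numpy as np, cv2
from workcell import env, viewer
def cam(n):
    c=viewer.read_camera(n); c['K']=np.array([[c['fx'],0,c['cx']],[0,c['fy'],c['cy']],[0,0,1.]]); c['D']=np.array(c['D'],float); c['R']=np.array(c['R']);c['t']=np.array(c['t']); return c
def ray(c,uv):
    p=cv2.undistortPoints(np.array(uv,float).reshape(-1,1,2),c['K'],c['D']).reshape(-1,2)
    d=np.c_[p,np.ones(len(p))]; return -c['R'].T@c['t'], d@c['R'], d
def plane(c,uv,z):
    o,d,_=ray(c,uv); return o+d*((z-o[2])/d[:,2])[:,None]
def cloud(c):
    v,u=np.mgrid[:400,:640]; uv=np.c_[u.ravel(),v.ravel()]
    _,_,d=ray(c,uv); P=(d*c['depth'].reshape(-1,1)-c['t'])@c['R']; P[c['depth'].ravel()==0]=np.nan; return P.reshape(400,640,3)
def save(c,n): cv2.imwrite('pics/'+n+'.png',c['color'][:,:,::-1])
E
python3 - <<'E'
from h import *
for n in('scene','top'):
    c=cam(n); save(c,n+'0'); np.save(n+'0.npy',cloud(c)); print(n,-c['R'].T@c['t'])
s=env.sense(); print(s)
E
```

```text
scene [-0.39086082 -0.81952517  0.62331078]
top [ 0.32297239 -0.10277324  1.20005763]
{'clock': 0.1, 'joint_positions': array([ 1.10398960e+00,  1.26371013e-01, -4.04931137e-02,  1.40537893e+00,
        1.91225497e-05,  1.57079711e+00]), 'dq': array([ 2.64416790e-05, -4.52929124e-04,  3.74269188e-03,  2.83921462e-05,
       -5.56815997e-04, -1.61056852e-03]), 'tau': array([ 2.12461862e-03, -4.36905670e+01,  3.53607380e+01,  1.36836656e-02,
        1.97201120e-04, -1.58621063e-07]), 'ee_pos': array([0.23610726, 0.46852102, 0.23058576]), 'tcp_rot': array([-3.14014592e+00, -1.91213908e-05,  2.67478511e+00]), 'ft_force': array([-0.47323724, -0.27280968,  0.55853293]), 'moment': array([-0.00604681,  0.03329325, -0.03051717]), 'finger_force': 0.0, 'grip_width': 0.08534222156289979}
```

View pics/scene0.png

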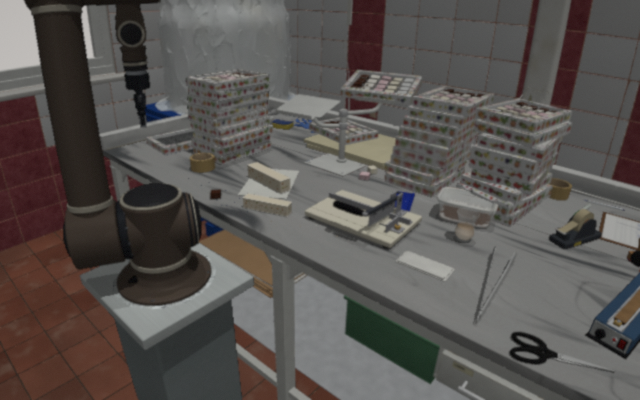

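View pics/top0.png

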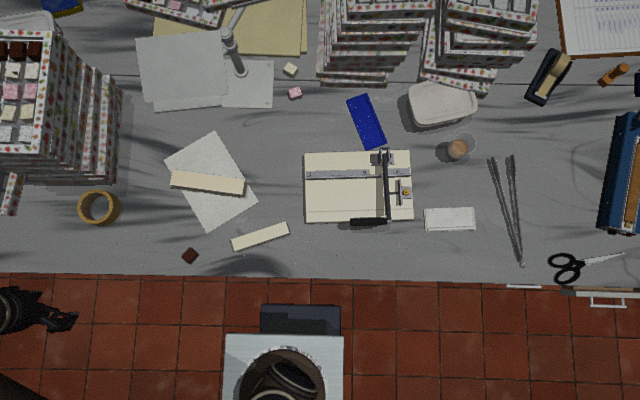

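The top view shows two bar candidates: the bar on paper at (207,182), and a thinner bar at (260,236). The cutter is at (358,186), with its handle at (368,221) and the end stop near (404,192). The bar on the paper looks larger, so I'll check it with measurements and a close crop.

```bash
python3 - <<'E'
from h import *
c=cam('top'); im=c['color'][:,:,::-1]; P=cloud(c); np.save('P.npy',P)
cv2.imwrite('pics/crop.png',cv2.resize(im[125:265,155:425],None,fx=2.9,fy=2.9,interpolation=cv2.INTER_CUBIC))
hsv=cv2.cvtColor(im,cv2.COLOR_BGR2HSV)
Z=P[:,:,2]
def rep(n,m):
    k,l,s,_=cv2.connectedComponentsWithStats(m.astype(np.uint8))
    for i in range(1,k):
        if s[i,4]<40: continue
        q=P[l==i]; r=cv2.minAreaRect((q[:,:2]*1000).astype(np.float32)); print(n,s[i],'z',np.round(np.nanmedian(q[:,2]),4),np.round(r[0],1),np.round(r[1],1),round(r[2],2))
sub=np.zeros(Z.shape,bool); sub[125:270,150:485]=1
rep('bar',sub&(Z>.04)&(Z<.056)&(np.arange(640)<300))
rep('sm',sub&(Z>.012)&(Z<.04)&(np.arange(640)<300))
rep('board',sub&(Z>.022)&(Z<.033)&(np.arange(640)>290))
rep('hi',sub&(Z>.034)&(np.arange(640)>290))
print(P[221,345:390:4].round(3)); print(P[150:228:4,386].round(3)); print(P[192,395:415:2].round(3))
E
```

```text
bar [ 169  169   77   26 1211] z 0.0504 [556.6 224.2] [202.8  45. ] 83.37
sm [173 180  75  17 125] z 0.0256 [535.2 219.9] [ 42.1 201.9] 5.75
sm [231 221  59  30 627] z 0.0374 [412.8  73.7] [ 34.9 156.2] 20.05
sm [181 247  16  16 151] z 0.0251 [358.3 267.7] [28.9 34. ] 51.58
board [447 144  15  16  40] z 0.029 [ 658.3 -454.7] [53.3 20.4] 42.34
board [387 149  24  25 407] z 0.0295 [ 631.5 -304.3] [70.7 66.3] 5.1
board [ 304  150   79   27 1581] z 0.0292 [ 623.2 -148.8] [ 72.7 220.8] 2.65
board [ 305  177   82   46 3182] z 0.0289 [ 520.4 -156.7] [127.3 223.8] 1.73
board [388 176  26  44 795] z 0.029 [ 528.4 -311.3] [121.9  65.3] 3.83
hi [448 132  29  26 539] z 0.0584 [ 670.6 -469.6] [61.1 63.1] 25.1
hi [350 147  61  79 904] z 0.0916 [ 537.  -254.6] [117.3 235.5] 71.94
hi [306 169  76  11 272] z 0.0452 [ 590.  -149.8] [ 26.2 207.2] 2.5
hi [397 178  15  27 148] z 0.0451 [ 543.4 -319.2] [70.4 36.1] 4.64
[[ 0.459 -0.157  0.026]
 [ 0.459 -0.168  0.028]
 [ 0.451 -0.174  0.101]
 [ 0.451 -0.185  0.102]
 [ 0.452 -0.195  0.101]
 [ 0.452 -0.205  0.102]
 [ 0.452 -0.215  0.106]
 [ 0.453 -0.226  0.1  ]
 [ 0.453 -0.236  0.1  ]
 [ 0.453 -0.246  0.102]
 [ 0.453 -0.257  0.1  ]
 [ 0.454 -0.268  0.098]]
[[ 0.664 -0.27   0.027]
 [ 0.637 -0.262  0.08 ]
 [ 0.625 -0.261  0.086]
 [ 0.613 -0.261  0.087]
 [ 0.603 -0.262  0.084]
 [ 0.591 -0.261  0.088]
 [ 0.58  -0.261  0.09 ]
 [ 0.568 -0.26   0.093]
 [ 0.559 -0.261  0.089]
 [ 0.547 -0.26   0.093]
 [ 0.537 -0.261  0.091]
 [ 0.526 -0.261  0.091]
 [ 0.515 -0.26   0.093]
 [ 0.505 -0.261  0.091]
 [ 0.494 -0.261  0.088]
 [ 0.483 -0.261  0.09 ]
 [ 0.477 -0.266  0.057]
 [ 0.461 -0.26   0.098]
 [ 0.451 -0.259  0.101]
 [ 0.451 -0.273  0.004]]
[[ 0.543 -0.295  0.029]
 [ 0.543 -0.3    0.03 ]
 [ 0.541 -0.303  0.046]
 [ 0.539 -0.307  0.054]
 [ 0.542 -0.315  0.04 ]
 [ 0.541 -0.32   0.044]
 [ 0.541 -0.325  0.044]
 [ 0.541 -0.33   0.045]
 [ 0.544 -0.339  0.029]
 [ 0.55  -0.35   0.001]]
```

View pics/crop.png

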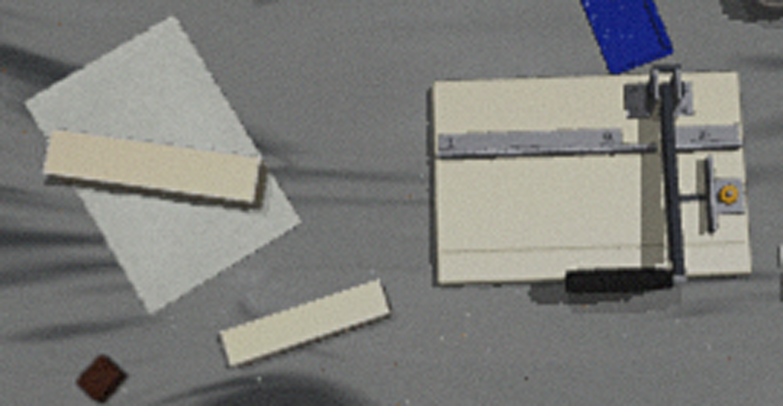

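The crop confirms the choice. The bar on the paper measures 203x45 mm with its top at 50 mm, matching the 44x200x48 bar. The other is 35x156x37 mm, so it's the wrong size. Next is the cutter pose, from fitted lines.

```bash
python3 - <<'E'
from h import *
c=cam('top'); P=cloud(c); Z=P[:,:,2]; im=c['color'][:,:,::-1]
hsv=cv2.cvtColor(im,cv2.COLOR_BGR2HSV).astype(int)
print('hsv cream',hsv[200,330],'fence',hsv[174,330],'table',hsv[235,330],'stop',hsv[190,399],hsv[190,405])
cream=(hsv[:,:,1]>25)&(hsv[:,:,0]>12)&(hsv[:,:,0]<40)&(hsv[:,:,2]>120)
def fit(pts):
    pts=np.array(pts); 
    for _ in range(3):
        vx,vy,x,y=cv2.fitLine(pts.astype(np.float32),cv2.DIST_HUBER,0,.001,.001).ravel()
        e=abs((pts[:,0]-x)*vy-(pts[:,1]-y)*vx); pts=pts[e<max(.003,2*np.median(e))]
    return np.array([vx,vy,x,y]).round(4),'rms',e.std().round(4),len(pts)
cols=range(310,348)
top=[(u,np.where(cream[140:165,u])[0][0]+140-.5) for u in cols]
bot=[(u,np.where(cream[205:235,u])[0][-1]+205+.5) for u in cols]
rows=list(range(155,166))+list(range(184,218))
left=[(np.where(cream[v,295:320])[0][0]+295-.5,v) for v in rows]
right=[(np.where(cream[v,385:430])[0][-1]+385+.5,v) for v in list(range(155,172))+list(range(208,218))]
for n,l in(('back',top),('front',bot),('left',left),('right',right)): print(n,fit(plane(c,l,.028)[:,:2]))
# fence front top edge: first non-cream going up from inside bed
f=[]
for u in range(310,375):
    v=195
    while cream[v,u] : v-=1
    f.append((u,v+.5))
print('fence base/top', [x for x in f[::12]], fit(plane(c,f,.046)[:,:2]), fit(plane(c,f,.028)[:,:2]))
Zf=(Z>.038)&(Z<.05)
f=[(u,np.where(Zf[165:190,u])[0][-1]+165+.5) for u in range(310,376)]
print('fence depth', fit(plane(c,f,.046)[:,:2]))
for v in range(180,205,3): print(v,[(u,int(1000*Z[v,u]),hsv[v,u].tolist()) for u in range(393,410)] if v==192 else [int(1000*Z[v,u]) for u in range(393,414)])
# knife
m=(Z>.07)&(hsv[:,:,2]<70); m[:,:340]=0;m[:,400:]=0; m[:212]=0;m[230:]=0
q=P[m]; r=cv2.minAreaRect((q[:,:2]*1000).astype(np.float32)); print('handle',r,np.nanmedian(q[:,2]),np.nanmax(q[:,2]),len(q))
E
```

```text
hsv cream [ 25  23 186] fence [105  11 136] table [  8   9 120] stop [120  16  49] [ 20 203 173]Traceback (most recent call last):
  File "<stdin>", line 17, in <module>
IndexError: index -1 is out of bounds for axis 0 with size 0
```

```bash
cat > m.py <<'E'
from h import *
c=cam('top'); P=cloud(c); Z=P[:,:,2]; im=c['color'][:,:,::-1]
hsv=cv2.cvtColor(im,cv2.COLOR_BGR2HSV).astype(int)
cream=(hsv[:,:,1]>14)&(hsv[:,:,0]>15)&(hsv[:,:,0]<40)&(hsv[:,:,2]>140)
def fit(pts):
    pts=np.array(pts)
    for _ in range(3):
        vx,vy,x,y=cv2.fitLine(pts.astype(np.float32),cv2.DIST_HUBER,0,.001,.001).ravel()
        e=abs((pts[:,0]-x)*vy-(pts[:,1]-y)*vx); k=e<max(.003,2*np.median(e)); pts=pts[k]
    return np.array([vx,vy,x,y]).round(4),'rms',e.std().round(4),len(pts)
def edge(a,lo,hi,last,vert):
    o=[]
    for i in a:
        w=np.where(cream[lo:hi,i] if vert else cream[i,lo:hi])[0]
        if len(w): e=lo+(w[-1]+.5 if last else w[0]-.5); o.append((i,e) if vert else (e,i))
    return o
E
python3 - <<'E'
from m import *
L={'back':edge(range(310,348),140,168,0,1),'front':edge(range(310,348),205,235,1,1),
'left':edge(list(range(155,166))+list(range(184,218)),295,325,0,0),'right':edge(list(range(155,172))+list(range(208,218)),385,430,1,0)}
for n,l in L.items(): print(n,len(l),fit(plane(c,l,.028)[:,:2]))
f=[]
for u in range(310,375):
    v=195
    while cream[v,u]: v-=1
    f.append((u,v+.5))
print('fence', f[::12], fit(plane(c,f,.046)[:,:2]), fit(plane(c,f,.028)[:,:2]))
Zf=(Z>.038)&(Z<.05)
f=[(u,w[-1]+165+.5) for u in range(310,376) if len(w:=np.where(Zf[165:190,u])[0])]
print('fence depth', fit(plane(c,f,.046)[:,:2]))
for v in range(178,205,3): print(v,[int(1000*Z[v,u]) for u in range(393,414)])
for v in (186,199): print(v,hsv[v,393:412].tolist())
m=(Z>.07)&(hsv[:,:,2]<70); m[:,:340]=0;m[:,400:]=0; m[:212]=0;m[230:]=0
q=P[m]; print('handle',cv2.minAreaRect((q[:,:2]*1000).astype(np.float32)),np.nanmedian(q[:,2]),np.nanmax(q[:,2]),len(q))
E
```

```text
back 38 (array([ 0.0605, -0.9982,  0.6544, -0.1059], dtype=float32), 'rms', np.float64(0.0005), 38)
front 38 (array([ 0.0237, -0.9997,  0.4564, -0.0971], dtype=float32), 'rms', np.float64(0.0011), 38)
left 45 (array([ 0.9986,  0.0522,  0.5313, -0.0452], dtype=float32), 'rms', np.float64(0.0007), 45)
right 27 (array([ 0.9982,  0.0604,  0.5879, -0.3391], dtype=float32), 'rms', np.float64(0.0005), 27)
fence [(310, 179.5), (322, 179.5), (334, 178.5), (346, 178.5), (358, 178.5), (370, 177.5)] (array([ 0.0561, -0.9984,  0.574 , -0.1461], dtype=float32), 'rms', np.float64(0.0004), 65) (array([ 0.0561, -0.9984,  0.5779, -0.1468], dtype=float32), 'rms', np.float64(0.0004), 65)
fence depth (array([ 0.0572, -0.9984,  0.5768, -0.1466], dtype=float32), 'rms', np.float64(0.0005), 63)
178 [29, 29, 25, 28, 28, 29, 56, 53, 28, 29, 28, 30, 29, 27, 32, 29, 28, 32, 21, 1, -2]Traceback (most recent call last):
  File "<stdin>", line 14, in <module>
ValueError: cannot convert float NaN to integer
```

```bash
python3 - <<'E'
from m import *
for v in range(178,205,3): print(v,np.nan_to_num(1000*Z[v,393:414]).astype(int).tolist())
for v in (186,200): print(v,hsv[v,393:412].tolist())
m=(Z>.07)&(hsv[:,:,2]<70); m[:,:340]=0;m[:,400:]=0; m[:212]=0;m[230:]=0
q=P[m]; print('handle',cv2.minAreaRect((q[:,:2]*1000).astype(np.float32)),np.nanmedian(q[:,2]),np.nanmax(q[:,2]),len(q))
v,u=np.where(m); print(u.min(),u.max(),v.min(),v.max(),plane(c,[[u.min(),np.median(v)],[u.max(),np.median(v)]],.09))
# stop: tall plate pixels z .048-.058 ; left edge at top height .054
o=[]
for v in range(176,208):
    w=np.where((hsv[v,394:404,2]<110)|(hsv[v,394:404,1]<13))[0]
    if len(w): o.append((394+w[0]-.5,v))
print(o); print(fit(plane(c,o,.054)[:,:2]))
E
```

```text
178 [31, 27, 31, 32, 29, 30, 56, 49, 29, 31, 30, 31, 26, 21, 28, 29, 30, 25, 22, -5, 3]
181 [27, 25, 27, 29, 24, 43, 55, 55, 28, 29, 30, 30, 30, 28, 25, 23, 29, 30, 29, -1, 6]
184 [30, 30, 29, 28, 25, 40, 56, 57, 28, 30, 30, 30, 26, 31, 27, 26, 30, 23, 29, -1, 0]
187 [29, 31, 28, 29, 22, 33, 52, 55, 33, 33, 28, 36, 29, 29, 33, 33, 36, 32, 28, 4, 1]
190 [29, 28, 29, 29, 31, 35, 51, 56, 53, 30, 42, 47, 44, 47, 38, 42, 33, 31, 28, 2, 5]
193 [28, 28, 32, 26, 32, 32, 46, 56, 54, 38, 40, 43, 45, 45, 41, 47, 33, 28, 32, 30, 2]
196 [28, 29, 27, 28, 26, 28, 42, 52, 55, 37, 32, 33, 34, 31, 33, 31, 34, 33, 32, 27, 4]
199 [28, 24, 31, 32, 26, 28, 42, 55, 57, 26, 27, 32, 29, 32, 29, 27, 29, 31, 28, 28, 0]
202 [31, 31, 29, 30, 30, 29, 39, 53, 55, 30, 32, 30, 27, 30, 25, 26, 27, 25, 31, 28, 2]
186 [[24, 25, 193], [22, 25, 192], [26, 33, 117], [17, 36, 112], [25, 39, 110], [30, 6, 44], [150, 5, 50], [102, 10, 130], [22, 23, 124], [24, 26, 136], [30, 13, 153], [30, 16, 155], [15, 16, 156], [30, 13, 153], [30, 14, 160], [12, 16, 160], [17, 11, 159], [19, 12, 171], [25, 28, 173]]
200 [[24, 19, 186], [2
[... 637 characters left out ...]
.5), 182), (np.float64(396.5), 183), (np.float64(395.5), 184), (np.float64(396.5), 185), (np.float64(397.5), 186), (np.float64(395.5), 187), (np.float64(395.5), 188), (np.float64(396.5), 189), (np.float64(397.5), 190), (np.float64(394.5), 191), (np.float64(393.5), 192), (np.float64(393.5), 193), (np.float64(394.5), 194), (np.float64(396.5), 195), (np.float64(397.5), 196), (np.float64(396.5), 197), (np.float64(396.5), 198), (np.float64(396.5), 199), (np.float64(396.5), 200), (np.float64(397.5), 201), (np.float64(396.5), 202), (np.float64(396.5), 203), (np.float64(396.5), 204), (np.float64(399.5), 205)]
(array([ 0.9989,  0.0465,  0.5328, -0.2937], dtype=float32), 'rms', np.float64(0.0008), 17)
```

Call:
servo_tool(
  moves=[
    {"spin": 8.5,"x": 20,"y": -35},
    {"spin": 8.5,"x": 20,"y": -40},
    {"spin": 8.5,"x": 20,"y": -40},
    {"spin": 8.5,"x": 10,"y": -40},
    {"spin": 8.5,"y": -40},
  ],
)

```text
validation failed for argument at $.mo...
```

Call:
servo_tool(
  moves=[
    {"fingers": 85,"x": 20,"y": -35,"z": 0,"spin": 8.5},
    {"fingers": 85,"x": 20,"y": -40,"z": 0,"spin": 8.5},
    {"fingers": 85,"x": 20,"y": -40,"z": 0,"spin": 8.5},
    {"fingers": 85,"x": 10,"y": -40,"z": 0,"spin": 8.5},
    {"fingers": 85,"x": 0,"y": -40,"z": 0,"spin": 8.5},
  ],
)

```text
clock: 0.8
ee_pos: [0.0508, 0.3746, 0.2313]
tcp_rot: [-3.142, -0.0, 1.941]
ft_force: [-0.5, 0.2, 0.6]
grip_width: 0.085
finger_force: 0.0
```

Call:
servo_tool(
  moves=[
    {"fingers": 85,"x": 0,"y": 40,"z": 0,"spin": 8.5},
    {"fingers": 85,"x": -5,"y": 40,"z": 0,"spin": 8.5},
    {"fingers": 85,"x": -25,"y": 40,"z": 0,"spin": 1},
    {"fingers": 85,"x": -25,"y": 40,"z": 0,"spin": 0},
    {"fingers": 85,"x": -30,"y": 38,"z": 0,"spin": 0},
  ],
)

```text
clock: 1.3
ee_pos: [0.2539, 0.3219, 0.2313]
tcp_rot: [3.141, -0.0, 1.634]
ft_force: [0.9, 1.0, -0.2]
grip_width: 0.085
finger_force: 0.0
```

Call:
servo_tool(
  moves=[
    {"fingers": 85,"x": -40,"y": 30,"z": 0,"spin": 0},
    {"fingers": 85,"x": -40,"y": 30,"z": 0,"spin": 0},
    {"fingers": 85,"x": -40,"y": 30,"z": 0,"spin": 0},
    {"fingers": 85,"x": -40,"y": 30,"z": 0,"spin": 0},
    {"fingers": 85,"x": -40,"y": 20,"z": 0,"spin": 0},
  ],
)

```text
clock: 1.8
ee_pos: [0.4061, 0.1296, 0.2314]
tcp_rot: [3.141, -0.0, 1.632]
ft_force: [0.6, -0.2, 0.7]
grip_width: 0.0852
finger_force: 0.0
```

```bash
cat > g.py <<'E'
from h import *
import sys
def go(T,yaw):   # shift to target TCP T (world m) in tool axes after spinning to yaw
    s=env.sense(); p=s['ee_pos']; y=s['tcp_rot'][2]; d=np.array(T)-p
    print('spin',np.degrees(y-yaw).round(2),'x,y,z mm',(1000*np.array([d[0]*np.cos(yaw)+d[1]*np.sin(yaw),d[0]*np.sin(yaw)-d[1]*np.cos(yaw),-d[2]])).round(1),'q',s['joint_positions'].round(2),'F',s['ft_force'].round(1),s['clock'])
E0=np.array([.5437,-.193]); Y=.0565
def W(x,y): return E0+np.array([x*np.cos(Y)-y*np.sin(Y),x*np.sin(Y)+y*np.cos(Y)])/1000
def C(p):
    d=np.array(p)[:2]-E0; return 1000*np.array([d[0]*np.cos(Y)+d[1]*np.sin(Y),-d[0]*np.sin(Y)+d[1]*np.cos(Y)])
E
python3 -c "
from g import *
go([*W(-92,-10),.15],np.pi/2+Y)"
```

```text
spin 0.26 x,y,z mm [-339.9   27.1   81.4] q [ 0.31 -0.06 -0.23  1.4  -0.    1.82] F [ 0.6 -0.2  0.7] 1.8
```

Call:
servo_tool(
  moves=[
    {"fingers": 85,"x": -45,"y": 5,"z": 0,"spin": 0.2},
    {"fingers": 85,"x": -45,"y": 5,"z": 0,"spin": 0},
    {"fingers": 85,"x": -45,"y": 5,"z": 0,"spin": 0},
    {"fingers": 85,"x": -45,"y": 5,"z": 5,"spin": 0},
    {"fingers": 85,"x": -45,"y": 5,"z": 10,"spin": 0},
  ],
)

```text
clock: 2.3
ee_pos: [0.4432, -0.0937, 0.217]
tcp_rot: [3.14, 0.0, 1.629]
ft_force: [0.7, 0.4, 1.0]
grip_width: 0.0851
finger_force: 0.0
```

Call:
servo_tool(
  moves=[
    {"fingers": 85,"x": -40,"y": 2,"z": 15,"spin": 0},
    {"fingers": 85,"x": -40,"y": 0,"z": 20,"spin": 0},
    {"fingers": 85,"x": -25,"y": 0,"z": 20,"spin": 0},
    {"fingers": 85,"x": -8,"y": 0,"z": 10,"spin": 0},
    {"fingers": 85,"x": 0,"y": 0,"z": 0,"spin": 0},
  ],
)

```text
clock: 2.8
ee_pos: [0.4504, -0.2046, 0.1498]
tcp_rot: [-3.139, -0.002, 1.627]
ft_force: [-0.0, -0.0, 0.2]
grip_width: 0.0851
finger_force: 0.0
```

```bash
python3 -c "
from g import *
go([*W(-92,-10),.068],np.pi/2+Y)
c=cam('scene');cv2.imwrite('pics/s1.png',cv2.resize(c['color'][140:260,280:460,::-1],None,fx=4,fy=4))"
```

```text
spin -0.0 x,y,z mm [-3.7  1.8 81.8] q [-0.43  0.08 -0.26  1.22  0.    1.09] F [-0.  -0.   0.2] 2.8
```

View pics/s1.png

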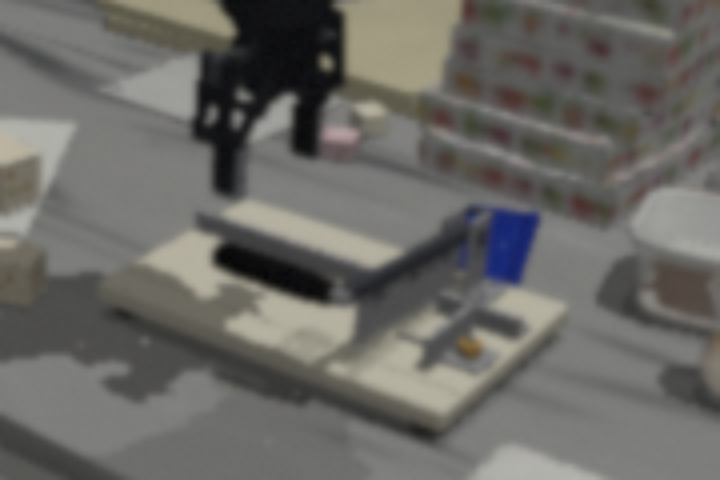

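The fingers straddle the handle, which spans (215,255) to (340,290) in the crop. I'll descend and close.

Call:
servo_tool(
  moves=[
    {"fingers": 85,"x": -3,"y": 2,"z": 30,"spin": 0},
    {"fingers": 85,"x": 0,"y": 0,"z": 30,"spin": 0},
    {"fingers": 85,"x": 0,"y": 0,"z": 21,"spin": 0},
    {"fingers": 0,"x": 0,"y": 0,"z": 0,"spin": 0},
    {"fingers": 0,"x": 0,"y": 0,"z": 0,"spin": 0},
  ],
)

```text
clock: 3.35
ee_pos: [0.4542, -0.2063, 0.0717]
tcp_rot: [3.141, 0.0, 1.631]
ft_force: [-0.2, 0.1, 0.2]
grip_width: 0.0586
finger_force: 0.0
```

Call:
servo_tool(
  moves=[
    {"fingers": 0,"x": 0,"y": 0,"z": 0,"spin": 0},
    {"fingers": 0,"x": 0,"y": 0,"z": 0,"spin": 0},
    {"fingers": 0,"x": 0,"y": 0,"z": 0,"spin": 0},
    {"fingers": 0,"x": 0,"y": 0,"z": 0,"spin": 0},
    {"fingers": 0,"x": 0,"y": 0,"z": 0,"spin": 0},
  ],
)

```text
clock: 3.85
ee_pos: [0.4505, -0.2075, 0.0704]
tcp_rot: [-3.136, 0.001, 1.628]
ft_force: [-11.5, -1.7, 2.2]
grip_width: 0.0201
finger_force: 58.5
```

```bash
python3 -c "
from g import *
s=env.sense(); x,y=C(s['ee_pos']); print(x,y,s['ee_pos'][2],s['ft_force'])
# arc: from current grasp point
h=np.array([x,1000*s['ee_pos'][2]+20]); a0=np.arcsin((h[1]-75)/180); print('a0',a0,'r',np.hypot(h[0]-85,h[1]-75))
A=np.linspace(a0,1.9,16)
p=np.c_[-180*np.cos(A),180*np.sin(A)]; print(A.round(2)); print(np.diff(p,axis=0).round(0).tolist())"
```

```text
-93.87848227324413 -9.215468123993865 0.07039197202933167 [-11.51884997  -1.71457804   2.20435148]
a0 0.08561551123263118 r 179.53947817494358
[0.09 0.21 0.33 0.45 0.57 0.69 0.81 0.93 1.05 1.17 1.3  1.42 1.54 1.66
 1.78 1.9 ]
[[3.0, 22.0], [6.0, 21.0], [8.0, 20.0], [11.0, 19.0], [13.0, 18.0], [15.0, 16.0], [17.0, 14.0], [18.0, 12.0], [20.0, 10.0], [21.0, 7.0], [21.0, 5.0], [22.0, 2.0], [22.0, -1.0], [22.0, -3.0], [21.0, -6.0]]
```

Call:
servo_tool(
  moves=[
    {"fingers": 0,"x": 0,"y": -2,"z": -5,"spin": 0},
    {"fingers": 0,"x": 0,"y": 2,"z": -17,"spin": 0},
    {"fingers": 0,"x": 0,"y": 6,"z": -21,"spin": 0},
    {"fingers": 0,"x": 0,"y": 8,"z": -20,"spin": 0},
    {"fingers": 0,"x": 0,"y": 11,"z": -19,"spin": 0},
  ],
)

```text
clock: 4.35
ee_pos: [0.4751, -0.2061, 0.1523]
tcp_rot: [-3.134, 0.001, 1.628]
ft_force: [-9.1, -3.6, -5.3]
grip_width: 0.02
finger_force: 60.1
```

Call:
servo_tool(
  moves=[
    {"fingers": 0,"x": 0,"y": 13,"z": -18,"spin": 0},
    {"fingers": 0,"x": 0,"y": 15,"z": -16,"spin": 0},
    {"fingers": 0,"x": 0,"y": 17,"z": -14,"spin": 0},
    {"fingers": 0,"x": 0,"y": 18,"z": -12,"spin": 0},
    {"fingers": 0,"x": 0,"y": 20,"z": -10,"spin": 0},
  ],
)

```text
clock: 4.85
ee_pos: [0.5578, -0.2015, 0.2262]
tcp_rot: [-3.137, 0.002, 1.628]
ft_force: [-9.9, -2.4, 3.8]
grip_width: 0.0199
finger_force: 61.2
```

```bash
cat >> g.py <<'E'
def kn():
    s=env.sense(); x,y=C(s['ee_pos']); z=1000*s['ee_pos'][2]+20-75; print('ang',np.arctan2(z,85-x),'r',np.hypot(z,85-x),'y',y,s['ft_force'].round(1),s['joint_positions'].round(2),s['grip_width'])
E
python3 -c "
from g import *
kn()"
```

```text
ang 1.1753870862057345 r 185.4890350254484 y -9.255106057581559 [-9.9 -2.4  3.8] [-0.34  0.26  0.11  1.43 -0.    1.17] 0.019871309193935306
```

Call:
servo_tool(
  moves=[
    {"fingers": 0,"x": 0,"y": 21,"z": -6,"spin": 0},
    {"fingers": 0,"x": 0,"y": 21,"z": -4,"spin": 0},
    {"fingers": 0,"x": 0,"y": 22,"z": -2,"spin": 0},
    {"fingers": 0,"x": 0,"y": 22,"z": 1,"spin": 0},
    {"fingers": 0,"x": 0,"y": 0,"z": 0,"spin": 0},
  ],
)

```text
clock: 5.35
ee_pos: [0.6495, -0.1963, 0.2348]
tcp_rot: [3.139, 0.002, 1.629]
ft_force: [2.4, -1.4, 1.6]
grip_width: 0.02
finger_force: 75.0
```

```bash
python3 -c "
from g import *
kn()"
```

```text
ang 1.6841650277605926 r 180.98974819287037 y -9.261154845546706 [ 2.4 -1.4  1.6] [-0.29  0.43  0.37  1.51 -0.    1.22] 0.01998237683133355
```

Call:
servo_tool(
  moves=[
    {"fingers": 0,"x": 0,"y": 18,"z": 3,"spin": 0},
    {"fingers": 0,"x": 0,"y": 14,"z": 4,"spin": 0},
    {"fingers": 0,"x": 0,"y": 5,"z": 2,"spin": 0},
    {"fingers": 0,"x": 0,"y": 3,"z": 1,"spin": 0},
    {"fingers": 0,"x": 0,"y": 0,"z": 0,"spin": 0},
  ],
)

```text
clock: 5.85
ee_pos: [0.6875, -0.1941, 0.2255]
tcp_rot: [3.14, 0.002, 1.629]
ft_force: [-0.5, -1.3, 4.8]
grip_width: 0.0195
finger_force: 73.9
```

```bash
python3 -c "
from g import *
kn()"
```

```text
ang 1.901241803398861 r 180.24613411135766 y -9.246106308953703 [-0.5 -1.3  4.8] [-0.27  0.51  0.47  1.53 -0.    1.24] 0.019455243332902734
```

Call:
servo_tool(
  moves=[
    {"fingers": 0,"x": 0,"y": 3,"z": 1,"spin": 0},
    {"fingers": 0,"x": 0,"y": 3,"z": 1,"spin": 0},
    {"fingers": 0,"x": 0,"y": 0,"z": 0,"spin": 0},
  ],
)

```text
clock: 6.15
ee_pos: [0.6877, -0.1941, 0.2253]
tcp_rot: [-3.135, 0.002, 1.628]
ft_force: [-25.0, -1.4, 17.7]
grip_width: 0.0196
finger_force: 75.9
```

```bash
python3 -c "
from g import *
kn()"
```

```text
ang 1.902862764480356 r 180.1814025312215 y -9.236575425226755 [-25.   -1.4  17.7] [-0.27  0.52  0.48  1.54 -0.    1.24] 0.019570768811022494
```

Call:
servo_tool(
  moves=[
    {"fingers": 85,"x": 0,"y": -3,"z": 0,"spin": 0},
    {"fingers": 85,"x": 0,"y": -2,"z": 0,"spin": 0},
    {"fingers": 85,"x": 0,"y": 0,"z": 0,"spin": 0},
    {"fingers": 85,"x": 0,"y": 0,"z": 0,"spin": 0},
    {"fingers": 85,"x": 0,"y": 0,"z": -10,"spin": 0},
  ],
)

```text
clock: 6.65
ee_pos: [0.6879, -0.1932, 0.2299]
tcp_rot: [-3.139, -0.001, 1.629]
ft_force: [-0.6, 0.2, -0.7]
grip_width: 0.0849
finger_force: 0.0
```

Call:
servo_tool(
  moves=[
    {"fingers": 85,"x": 0,"y": 0,"z": -25,"spin": 0},
    {"fingers": 85,"x": 0,"y": 0,"z": -25,"spin": 0},
    {"fingers": 85,"x": 0,"y": 0,"z": 0,"spin": 0},
  ],
)

```text
clock: 6.95
ee_pos: [0.6892, -0.1936, 0.2859]
tcp_rot: [3.136, 0.002, 1.629]
ft_force: [0.0, 0.3, -0.0]
grip_width: 0.0851
finger_force: 0.0
```

```bash
python3 -c "
from g import *
kn()
go([.5566,.2242,.16],1.455)"
```

```text
ang 1.826112213066898 r 238.6126097846739 y -8.824146947839985 [ 0.   0.3 -0. ] [-0.27  0.54  0.66  1.68  0.    1.24] 0.08510749621141836
spin 9.99 x,y,z mm [ 399.7 -180.   125.9] q [-0.27  0.54  0.66  1.68  0.    1.24] F [ 0.   0.3 -0. ] 6.95
```

Call:
servo_tool(
  moves=[
    {"fingers": 85,"x": 10,"y": -40,"z": 0,"spin": 0},
    {"fingers": 85,"x": 20,"y": -40,"z": 0,"spin": 0},
    {"fingers": 85,"x": 40,"y": -25,"z": 0,"spin": 5},
    {"fingers": 85,"x": 45,"y": -5,"z": 5,"spin": 5},
    {"fingers": 85,"x": 45,"y": -5,"z": 10,"spin": 0},
  ],
)

```text
clock: 7.45
ee_pos: [0.575, -0.0384, 0.2676]
tcp_rot: [3.139, -0.0, 1.451]
ft_force: [1.2, -1.0, -0.7]
grip_width: 0.0851
finger_force: 0.0
```

Call:
servo_tool(
  moves=[
    {"fingers": 85,"x": 45,"y": -5,"z": 10,"spin": 0},
    {"fingers": 85,"x": 45,"y": -5,"z": 15,"spin": 0},
    {"fingers": 85,"x": 45,"y": -5,"z": 15,"spin": 0},
    {"fingers": 85,"x": 40,"y": -5,"z": 15,"spin": 0},
    {"fingers": 85,"x": 20,"y": -5,"z": 15,"spin": 0},
  ],
)

```text
clock: 7.95
ee_pos: [0.5734, 0.1605, 0.1954]
tcp_rot: [-3.141, -0.001, 1.457]
ft_force: [0.9, -0.1, 0.2]
grip_width: 0.085
finger_force: 0.0
```

```bash
python3 -c "
from g import *
go([.5566,.2242,.16],1.455)
c=cam('top');P=cloud(c)
m=(P[:,:,2]>.04)&(P[:,:,2]<.056); m[:160]=0;m[205:]=0;m[:,:150]=0;m[:,262:]=0
r=cv2.minAreaRect((P[m][:,:2]*1000).astype(np.float32));print(r,m.sum()); 
m=(P[:,:,2]>.2);m[:,:340]=0;m[:,420:]=0;m[:60]=0;m[230:]=0; print(m.sum(),np.nanmean(P[m],0),[np.where(m)[k].min() for k in (0,1)],[np.where(m)[k].max() for k in (0,1)])"
```

```text
spin 0.14 x,y,z mm [ 61.3 -24.   35.4] q [0.27 0.26 0.05 1.36 0.   1.96] F [ 0.9 -0.1  0.2] 7.95
((552.9873046875, 190.2724609375), (134.44140625, 45.34409713745117), 83.76172637939453) 540
524 [ 0.68198916 -0.21344436  0.2473737 ] [np.int64(108), np.int64(349)] [np.int64(143), np.int64(395)]
```

Call:
servo_tool(
  moves=[
    {"fingers": 85,"x": 40,"y": -15,"z": 10,"spin": 0},
    {"fingers": 85,"x": 21,"y": -9,"z": 20,"spin": 0},
    {"fingers": 85,"x": 0,"y": 0,"z": 30,"spin": 0},
    {"fingers": 85,"x": 0,"y": 0,"z": 30,"spin": 0},
    {"fingers": 85,"x": 0,"y": 0,"z": 0,"spin": 0},
  ],
)

```text
clock: 8.5
ee_pos: [0.5543, 0.2197, 0.1021]
tcp_rot: [-3.135, 0.004, 1.455]
ft_force: [-0.3, -0.5, -0.0]
grip_width: 0.0851
finger_force: 0.0
```

```bash
python3 -c "
from g import *
go([.5566,.2242,.022],1.455)"
```

```text
spin -0.0 x,y,z mm [ 4.7  1.8 80.1] q [ 0.38  0.29 -0.12  1.17 -0.    2.06] F [-0.3 -0.5 -0. ] 8.5
```

Call:
servo_tool(
  moves=[
    {"fingers": 85,"x": 4,"y": 2,"z": 30,"spin": 0},
    {"fingers": 85,"x": 0,"y": 0,"z": 30,"spin": 0},
    {"fingers": 85,"x": 0,"y": 0,"z": 20,"spin": 0},
    {"fingers": 0,"x": 0,"y": 0,"z": 0,"spin": 0},
    {"fingers": 0,"x": 0,"y": 0,"z": 0,"spin": 0},
  ],
)

```text
clock: 9.0
ee_pos: [0.5601, 0.2243, 0.0278]
tcp_rot: [3.141, -0.0, 1.454]
ft_force: [-0.2, 0.6, 0.1]
grip_width: 0.0581
finger_force: 0.0
```

Call:
servo_tool(
  moves=[
    {"fingers": 0,"x": 0,"y": 0,"z": 0,"spin": 0},
    {"fingers": 0,"x": 0,"y": 0,"z": 0,"spin": 0},
    {"fingers": 0,"x": 0,"y": 0,"z": 0,"spin": 0},
    {"fingers": 0,"x": 0,"y": 0,"z": 0,"spin": 0},
  ],
)

```text
clock: 9.4
ee_pos: [0.5606, 0.2248, 0.0289]
tcp_rot: [3.138, -0.002, 1.454]
ft_force: [-1.1, -0.1, 6.2]
grip_width: 0.0425
finger_force: 64.5
```

Call:
servo_tool(
  moves=[
    {"fingers": 60,"x": 0,"y": 0,"z": 0,"spin": 0},
    {"fingers": 60,"x": 0,"y": 0,"z": 0,"spin": 0},
    {"fingers": 60,"x": 0,"y": -2,"z": 10,"spin": 0},
    {"fingers": 60,"x": 0,"y": 0,"z": 0,"spin": 0},
    {"fingers": 60,"x": 0,"y": 0,"z": 0,"spin": 0},
  ],
)

```text
clock: 9.9
ee_pos: [0.5567, 0.2243, 0.0155]
tcp_rot: [-3.14, 0.001, 1.455]
ft_force: [-0.8, 0.3, -0.0]
grip_width: 0.0597
finger_force: 0.0
```

Call:
servo_tool(
  moves=[
    {"fingers": 0,"x": 0,"y": 0,"z": 0,"spin": 0},
    {"fingers": 0,"x": 0,"y": 0,"z": 0,"spin": 0},
    {"fingers": 0,"x": 0,"y": 0,"z": 0,"spin": 0},
    {"fingers": 0,"x": 0,"y": 0,"z": 0,"spin": 0},
    {"fingers": 0,"x": 0,"y": 0,"z": 0,"spin": 0},
  ],
)

```text
clock: 10.4
ee_pos: [0.5579, 0.2247, 0.0167]
tcp_rot: [3.141, -0.0, 1.455]
ft_force: [2.2, 0.7, 1.6]
grip_width: 0.0433
finger_force: 62.7
```

Call:
servo_tool(
  moves=[
    {"fingers": 0,"x": 0,"y": 0,"z": -15,"spin": 0},
    {"fingers": 0,"x": 0,"y": 0,"z": -30,"spin": 0},
    {"fingers": 0,"x": 0,"y": 0,"z": -30,"spin": 0},
    {"fingers": 0,"x": 0,"y": 0,"z": -15,"spin": -3},
    {"fingers": 0,"x": 0,"y": 0,"z": 0,"spin": -3},
  ],
)

```text
clock: 10.9
ee_pos: [0.5578, 0.2249, 0.1083]
tcp_rot: [3.14, -0.001, 1.561]
ft_force: [-0.3, 0.9, -3.6]
grip_width: 0.043
finger_force: 62.3
```

```bash
python3 -c "
from g import *
s=env.sense();print(s['ee_pos'],s['grip_width'],s['finger_force'],s['moment'])
go([*W(-9,4),.046],np.pi/2+Y)"
```

```text
[0.55783643 0.22491796 0.10830192] 0.042968035113177795 62.26207137107849 [ 0.02216456 -0.07086904  0.04044404]
spin -3.77 x,y,z mm [-412.5  -46.7   62.3] q [ 0.38  0.29 -0.1   1.17  0.    1.96] F [-0.3  0.9 -3.6] 10.9
```

Call:
servo_tool(
  moves=[
    {"fingers": 0,"x": -20,"y": -10,"z": 0,"spin": -3.8},
    {"fingers": 0,"x": -40,"y": -15,"z": 0,"spin": 0},
    {"fingers": 0,"x": -45,"y": -12,"z": 0,"spin": 0},
    {"fingers": 0,"x": -45,"y": -10,"z": 0,"spin": 0},
    {"fingers": 0,"x": -45,"y": 0,"z": 0,"spin": 0},
  ],
)

```text
clock: 11.4
ee_pos: [0.517, 0.0266, 0.1053]
tcp_rot: [-3.138, -0.0, 1.627]
ft_force: [1.2, 0.2, -4.1]
grip_width: 0.0433
finger_force: 62.4
```

Call:
servo_tool(
  moves=[
    {"fingers": 0,"x": -45,"y": 0,"z": 0,"spin": 0},
    {"fingers": 0,"x": -45,"y": 0,"z": 0,"spin": 0},
    {"fingers": 0,"x": -45,"y": 0,"z": 0,"spin": 0},
    {"fingers": 0,"x": -40,"y": 0,"z": 0,"spin": 0},
    {"fingers": 0,"x": -25,"y": 0,"z": 0,"spin": 0},
  ],
)

```text
clock: 11.9
ee_pos: [0.5294, -0.1742, 0.1051]
tcp_rot: [-3.139, -0.001, 1.623]
ft_force: [-0.7, 1.1, -3.8]
grip_width: 0.0429
finger_force: 62.4
```

Call:
servo_tool(
  moves=[
    {"fingers": 0,"x": -10,"y": 0,"z": 0,"spin": 0},
    {"fingers": 0,"x": 0,"y": 0,"z": 0,"spin": 0},
    {"fingers": 0,"x": 0,"y": 0,"z": 0,"spin": 0},
  ],
)

```text
clock: 12.2
ee_pos: [0.5307, -0.1808, 0.1057]
tcp_rot: [-3.14, -0.001, 1.626]
ft_force: [0.7, 0.3, -4.1]
grip_width: 0.0426
finger_force: 62.4
```

```bash
python3 -c "
from g import *
go([*W(-9,4),.046],np.pi/2+Y)
c=cam('scene');cv2.imwrite('pics/s2.png',cv2.resize(c['color'][120:260,280:460,::-1],None,fx=4,fy=4))"
```

```text
spin -0.08 x,y,z mm [-8.9  3.3 59.7] q [-0.33  0.22 -0.2   1.15  0.    1.19] F [ 0.7  0.3 -4.1] 12.2
```

View pics/s2.png

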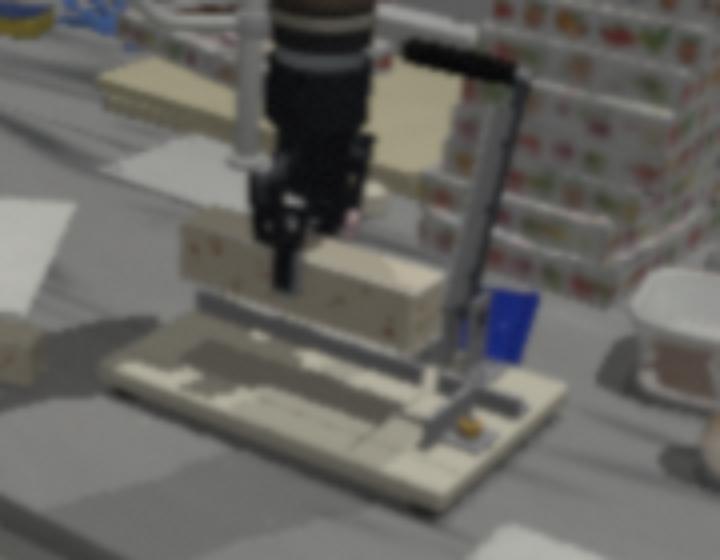

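The bar is held level above the board, from (185,240) to (445,310) in the crop. The knife is leaning back with its handle at (460,55). I'll lower the bar now.

Call:
servo_tool(
  moves=[
    {"fingers": 0,"x": -8,"y": 3,"z": 20,"spin": 0},
    {"fingers": 0,"x": 0,"y": 0,"z": 25,"spin": 0},
    {"fingers": 0,"x": 0,"y": 0,"z": 10,"spin": 0},
    {"fingers": 0,"x": 0,"y": 0,"z": 5,"spin": 0},
    {"fingers": 0,"x": 0,"y": 0,"z": 0,"spin": 0},
  ],
)

```text
clock: 12.75
ee_pos: [0.5345, -0.1887, 0.0462]
tcp_rot: [-3.141, -0.0, 1.627]
ft_force: [-0.2, -0.5, -3.6]
grip_width: 0.0432
finger_force: 62.3
```

Call:
servo_tool(
  moves=[
    {"fingers": 0,"x": 0,"y": 0,"z": 2,"spin": 0},
    {"fingers": 0,"x": 0,"y": 0,"z": 2,"spin": 0},
    {"fingers": 0,"x": 0,"y": 0,"z": 0,"spin": 0},
  ],
)

```text
clock: 13.05
ee_pos: [0.5354, -0.1897, 0.0432]
tcp_rot: [3.14, 0.0, 1.626]
ft_force: [0.8, 0.9, -2.6]
grip_width: 0.043
finger_force: 62.5
```

Call:
servo_tool(
  moves=[
    {"fingers": 0,"x": 0,"y": 0,"z": 1,"spin": 0},
    {"fingers": 54,"x": 0,"y": 0,"z": 0,"spin": 0},
    {"fingers": 54,"x": 0,"y": 0,"z": 0,"spin": 0},
    {"fingers": 54,"x": 0,"y": 0,"z": -20,"spin": 0},
    {"fingers": 60,"x": 0,"y": 0,"z": -40,"spin": 0},
  ],
)

```text
clock: 13.55
ee_pos: [0.5327, -0.1889, 0.0991]
tcp_rot: [-3.136, -0.002, 1.626]
ft_force: [0.8, -0.7, -0.1]
grip_width: 0.0598
finger_force: 0.0
```

Call:
servo_tool(
  moves=[
    {"fingers": 70,"x": 10,"y": 0,"z": -20,"spin": 0},
    {"fingers": 70,"x": 0,"y": 0,"z": 0,"spin": 0},
  ],
)

```text
clock: 13.75
ee_pos: [0.5361, -0.1797, 0.1252]
tcp_rot: [3.136, 0.002, 1.626]
ft_force: [-0.6, -0.9, 0.5]
grip_width: 0.07
finger_force: 0.0
```

```bash
python3 -c "
from g import *
s=env.sense();print(s['ee_pos'],C(s['ee_pos']))
c=cam('top');save(c,'t2');cv2.imwrite('pics/t3.png',cv2.resize(c['color'][130:240,280:440,::-1],None,fx=5,fy=5,interpolation=cv2.INTER_CUBIC))"
```

```text
[ 0.53612408 -0.17973503  0.12517526] [-6.81475484 13.67161605]
```

View pics/t3.png

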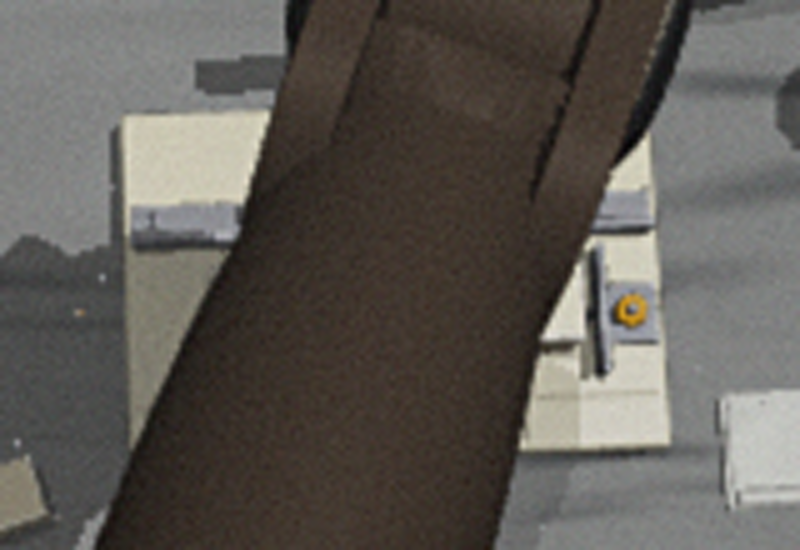

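The bar's right end is about 3 px short of the stop (crop (582,300) against (598,300)), and it lies parallel to it. I'll regrip near the far end, clear of the knife handle's sweep.

Call:
servo_tool(
  moves=[
    {"fingers": 66,"x": 35,"y": -1,"z": 0,"spin": 0},
    {"fingers": 66,"x": 34,"y": 0,"z": 10,"spin": 0},
    {"fingers": 66,"x": 0,"y": 0,"z": 20,"spin": 0},
    {"fingers": 66,"x": 0,"y": 0,"z": 20,"spin": 0},
    {"fingers": 66,"x": 0,"y": 0,"z": 0,"spin": 0},
  ],
)

```text
clock: 14.3
ee_pos: [0.5267, -0.1101, 0.0675]
tcp_rot: [-3.135, -0.002, 1.626]
ft_force: [-0.3, 0.1, 0.0]
grip_width: 0.0665
finger_force: 0.0
```

```bash
python3 -c "
from g import *
go([*W(-8,83),.048],np.pi/2+Y)"
```

```text
spin -0.07 x,y,z mm [-0.7  4.2 19.5] q [-0.21  0.21 -0.31  1.06 -0.    1.31] F [-0.3  0.1  0. ] 14.3
```

Call:
servo_tool(
  moves=[
    {"fingers": 66,"x": 0,"y": 4,"z": 10,"spin": 0},
    {"fingers": 66,"x": 0,"y": 0,"z": 8,"spin": 0},
    {"fingers": 0,"x": 0,"y": 0,"z": 0,"spin": 0},
    {"fingers": 0,"x": 0,"y": 0,"z": 0,"spin": 0},
    {"fingers": 0,"x": 0,"y": 0,"z": 0,"spin": 0},
  ],
)

```text
clock: 14.8
ee_pos: [0.5333, -0.1107, 0.0536]
tcp_rot: [3.142, 0.0, 1.625]
ft_force: [0.1, -0.2, -2.6]
grip_width: 0.0429
finger_force: 61.5
```

Call:
servo_tool(
  moves=[
    {"fingers": 0,"x": 0,"y": 0,"z": 0,"spin": 0},
    {"fingers": 0,"x": 0,"y": 0,"z": 0,"spin": 0},
    {"fingers": 0,"x": 0,"y": 0,"z": 0,"spin": 0},
  ],
)

```text
clock: 15.1
ee_pos: [0.5333, -0.1107, 0.0534]
tcp_rot: [3.142, 0.0, 1.626]
ft_force: [-0.1, -0.9, -1.6]
grip_width: 0.0427
finger_force: 61.6
```

Call:
servo_tool(
  moves=[
    {"fingers": 56,"x": 0,"y": 0,"z": 0,"spin": 0},
    {"fingers": 56,"x": 0,"y": 0,"z": 4,"spin": 0},
    {"fingers": 56,"x": 0,"y": 0,"z": 1,"spin": 0},
    {"fingers": 0,"x": 0,"y": 0,"z": 0,"spin": 0},
    {"fingers": 0,"x": 0,"y": 0,"z": 0,"spin": 0},
  ],
)

```text
clock: 15.6
ee_pos: [0.5334, -0.1104, 0.0484]
tcp_rot: [3.141, -0.0, 1.626]
ft_force: [1.1, 0.1, 2.3]
grip_width: 0.0429
finger_force: 62.1
```

Call:
servo_tool(
  moves=[
    {"fingers": 0,"x": 0,"y": 0,"z": 0,"spin": 0},
    {"fingers": 0,"x": 0,"y": 0,"z": 0,"spin": 0},
  ],
)

```text
clock: 15.8
ee_pos: [0.5334, -0.1104, 0.0484]
tcp_rot: [3.142, -0.0, 1.626]
ft_force: [-0.2, 0.9, 0.8]
grip_width: 0.043
finger_force: 62.2
```

Call:
servo_tool(
  moves=[
    {"fingers": 0,"x": 0,"y": 5,"z": 0,"spin": 0},
    {"fingers": 0,"x": 0,"y": 5,"z": 0,"spin": 0},
    {"fingers": 0,"x": 0,"y": 5,"z": 0,"spin": 0},
    {"fingers": 0,"x": 0,"y": 0,"z": 0,"spin": 0},
  ],
)

```text
clock: 16.2
ee_pos: [0.5495, -0.1097, 0.0484]
tcp_rot: [3.141, 0.0, 1.626]
ft_force: [1.1, 0.6, 1.9]
grip_width: 0.043
finger_force: 62.3
```

Call:
servo_tool(
  moves=[
    {"fingers": 0,"x": 0,"y": 2,"z": 0,"spin": 0},
    {"fingers": 0,"x": 0,"y": 2,"z": 0,"spin": 0},
    {"fingers": 0,"x": 0,"y": 0,"z": 0,"spin": 0},
  ],
)

```text
clock: 16.5
ee_pos: [0.5523, -0.1095, 0.0484]
tcp_rot: [-3.141, 0.0, 1.626]
ft_force: [-2.9, -0.8, 4.1]
grip_width: 0.0431
finger_force: 62.5
```

Call:
servo_tool(
  moves=[
    {"fingers": 0,"x": 0,"y": 1,"z": 0,"spin": 0},
    {"fingers": 0,"x": -4,"y": 0,"z": 0,"spin": 0},
    {"fingers": 0,"x": -3,"y": 0,"z": 0,"spin": 0},
    {"fingers": 0,"x": 0,"y": 0,"z": 0,"spin": 0},
  ],
)

```text
clock: 16.9
ee_pos: [0.5527, -0.1146, 0.0484]
tcp_rot: [-3.14, -0.004, 1.628]
ft_force: [-6.4, 7.0, 6.7]
grip_width: 0.043
finger_force: 62.8
```

Call:
servo_tool(
  moves=[
    {"fingers": 0,"x": -2,"y": 0,"z": 0,"spin": 0},
    {"fingers": 0,"x": -2,"y": 0,"z": 0,"spin": 0},
    {"fingers": 0,"x": 0,"y": 0,"z": 0,"spin": 0},
  ],
)

```text
clock: 17.2
ee_pos: [0.5529, -0.1182, 0.0484]
tcp_rot: [-3.14, -0.004, 1.628]
ft_force: [-7.4, 8.1, 7.2]
grip_width: 0.043
finger_force: 62.9
```

Call:
servo_tool(
  moves=[
    {"fingers": 0,"x": -2,"y": 0,"z": 0,"spin": 0},
    {"fingers": 0,"x": -2,"y": 0,"z": 0,"spin": 0},
    {"fingers": 0,"x": 0,"y": 0,"z": 0,"spin": 0},
  ],
)

```text
clock: 17.5
ee_pos: [0.5531, -0.1211, 0.0484]
tcp_rot: [-3.141, -0.007, 1.628]
ft_force: [-7.0, 12.5, 9.2]
grip_width: 0.0431
finger_force: 63.0
```

Call:
servo_tool(
  moves=[
    {"fingers": 0,"x": -2,"y": 0,"z": 0,"spin": 0},
    {"fingers": 0,"x": 0,"y": 0,"z": 0,"spin": 0},
  ],
)

```text
clock: 17.7
ee_pos: [0.553, -0.1212, 0.0484]
tcp_rot: [-3.141, -0.011, 1.628]
ft_force: [-7.4, 20.6, 9.9]
grip_width: 0.0431
finger_force: 63.2
```

```bash
python3 -c "
from g import *
s=env.sense();print(C(s['ee_pos']),s['moment'])"
```

```text
[13.36055289 71.19504694] [ 3.4235982   1.42592302 -0.35675033]
```

Call:
servo_tool(
  moves=[
    {"fingers": 0,"x": 0,"y": 2,"z": 0,"spin": 0},
    {"fingers": 0,"x": 0,"y": 2,"z": 0,"spin": 0},
    {"fingers": 0,"x": 0,"y": 0,"z": 0,"spin": 0},
  ],
)

```text
clock: 18.0
ee_pos: [0.5532, -0.1212, 0.0484]
tcp_rot: [-3.134, -0.01, 1.628]
ft_force: [-22.5, 18.9, 21.1]
grip_width: 0.0432
finger_force: 64.4
```

```bash
python3 -c "
from g import *
s=env.sense();print(C(s['ee_pos']),s['moment'])
c=cam('scene');P=cloud(c);np.save('Pf.npy',P);save(c,'s3full');cv2.imwrite('pics/s3.png',cv2.resize(c['color'][120:260,280:460,::-1],None,fx=4,fy=4,interpolation=cv2.INTER_CUBIC))"
```

```text
[13.5393967  71.18242836] [ 3.20389679  4.16386086 -0.29852254]
```

View pics/s3.png

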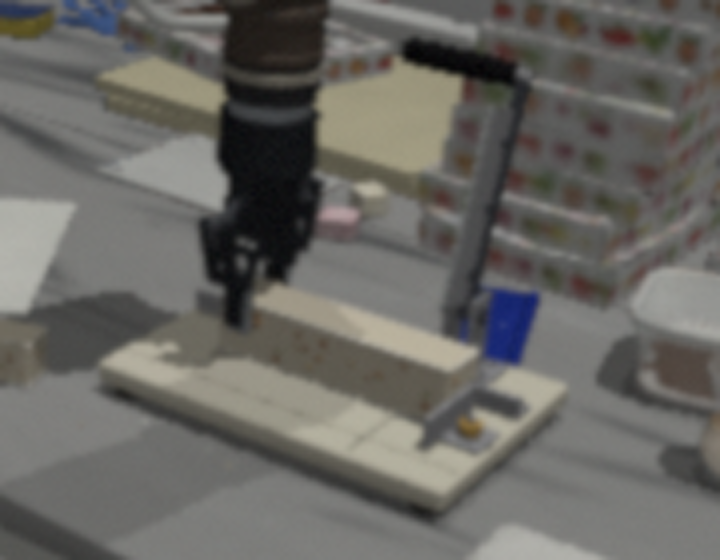

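The bar lies on the board with its end at the stop (crop (470,375)), and the knife is still fully back. One check that it's flat and square:

```bash
python3 -c "
from g import *
P=np.load('Pf.npy').reshape(-1,3); d=P[:,:2]-E0
x=1000*(d[:,0]*np.cos(Y)+d[:,1]*np.sin(Y)); y=1000*(-d[:,0]*np.sin(Y)+d[:,1]*np.cos(Y)); z=1000*P[:,2]
m=(z>68)&(z<84)&(x>-15)&(x<42)&(y<45)&(y>-125)
A=np.c_[x,y,np.ones(len(x))][m]; k=np.linalg.lstsq(A,z[m],rcond=None)[0]
print('n',m.sum(),'plane',k,'x',np.percentile(x[m],[1,99]),'y',np.percentile(y[m],[1,99]))
for a,b in((-105,-75),(-75,-45),(-45,-15),(-15,15),(15,45)):
    q=m&(y>a)&(y<b); print(a,np.percentile(x[q],[3,97]).round(1),np.median(z[q]).round(1))
m=(z>215)&(x>100)&(x<190)&(y<40)&(y>-90);print('handle',np.median(x[m]),np.median(z[m]),m.sum())"
```

```text
n 470 plane [6.90556576e-02 3.55155801e-03 7.53015028e+01] x [-13.41010416  34.36425717] y [-108.03644525   42.01382502]
-105 [-13.4  30.7] 76.5
-75 [-12.1  31.3] 76.0
-45 [-11.2  30.8] 76.6
-15 [-11.1  30.4] 76.6
15 [-12.1  33.8] 76.4
handle 133.9141060220624 247.91055433087112 292
```

Call:
servo_tool(
  moves=[
    {"fingers": 0,"x": -1,"y": 1,"z": 0,"spin": 0},
    {"fingers": 0,"x": 0,"y": 0,"z": 0,"spin": 0},
    {"fingers": 0,"x": 0,"y": 0,"z": 0,"spin": 0},
    {"fingers": 0,"x": 0,"y": 0,"z": 0,"spin": 0},
    {"fingers": 0,"x": 0,"y": 0,"z": 0,"spin": 0},
  ],
)

```text
clock: 18.55
ee_pos: [0.5532, -0.1212, 0.0484]
tcp_rot: [-3.132, -0.012, 1.628]
ft_force: [-24.1, 21.4, 23.8]
grip_width: 0.0433
finger_force: 64.9
```

Both presses are steady at over 20 N and nothing is moving, so I'm handing in.

```bash
python3 -c "
from g import *
print(env.finish_job())"
```

```text
the job is handed in; nothing more can be done
None
```

The job is handed in at about 18.6 s: the knife is back on its stop, and the larger bar lies flat, held against the fence and the end stop at over 20 N each, gripped about 141 mm to the handle side of the knife's plane.

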